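Set the force lever and hold the bottle clamp open

ROBOT

A 6-joint arm with a two-finger parallel gripper is mounted at the origin on the work surface. World frame = base frame: x ahead of the robot, y to its left, z up, the work surface at z = 0. Lengths are in mm, angles in rad, forces in N, time in s.
With the tool pointing down it reaches from about 325 to 900 mm from the base axis. Payload 3.5 kg.
Tool frame: the origin (TCP) lies midway between the tips of the shut fingers; the grasp point (between the pads) lies 19 mm behind it; z points along the fingers, y is the line along which they close (so a half turn about z gives the same grasp; the last joint's range is limited). The gripper opens to 85 mm and grips with 20 to 120 N. Pads are 22 mm wide; open, the fingers measure 114 mm over their backs; the gripper's body (76 mm by 85 mm) begins 54 mm behind the grasp point. The pads swing forward as they close: fully open they stand 13 mm farther back than shut.
Start: joints at [1.03, 0.276, -0.026, 1.268, 0, 1.467], TCP at [264.973, 566.049, 231.313] pointing down, gripper open.
Joint ranges: [-3.12, 3.12], [-0.85, 1.88], [-1.08, 1.24], [-1.95, 2.15], [-1.57, 1.53], [-3.14, 3.14]. Speed limits (rad/s): [2.57, 2.57, 3.14, 3.14, 3.14, 3.14].

INTERFACE

Orientations are given as a unit quaternion [w, x, y, z].
In Python, from plant import * gives the robot as it stands. The module is installed in compiled form; this text tells all that it offers.
- The arm moves only by the tool drive_tool, never from a script. Its argument "increments" is a list of rows, each an object of numbers: "x", "y", "z": the shift along the tool's x, y, z in mm; "spin": the turn about the tool's z in degrees. In form: [{"x": .., "y": .., "z": .., "spin": ..}, ...]. A call has 1 to 10 rows; each row is the pose to reach, as a shift and turn from the pose commanded when the call began, along the tool's axes at that moment; what a row does not reach only later rows make up. A row lasts 1/12 s, in which the tool goes at most 41.7 mm and 7.16 degrees, less where a joint would pass 70% of its speed; a pose out of reach is approached as far as the arm can. A call with a gripper value outside its range is refused whole. "fingers" is the finger opening in mm, from 0 to 85.4, set as the call begins (left out, the last holds). The fingers move at their own pace and stop on an object; "force" is the grip in N (left out, the last holds). Time passes only in rows, so rows that repeat a pose let the fingers close. It gives the time, the measured TCP pose, the force, the opening and the grip force at its end, in the units of the state.
- state(): the state, without advancing time (a new reading comes with each control period).
- read_camera(name): name is "scene" or "top"; returns (picture, depth): 384x512x3 uint8, blue, green, red; 384x512 float32, mm along the optical axis (not along the pixel's ray), 0 where there is no reading.
- calibration(name): a dict with "fx", "fy", "cx", "cy" (pixels), "view" (4x4, takes a point from world to camera coordinates). Camera axes: x right, y down, z forward; pixel columns grow to the right and rows downward; lengths in mm; the calibration is good to about 2 mm. A picture is of the moment at which its call begins. calibration takes no time and is no camera call.
- sign_off(): hands the job in; it is judged then, once.
Trained networks look in the newest picture that a camera, given by its name, has taken for a name from the list of things; names that differ only in an ending like _2 or _b are one class to them, and where a whole thing is asked for, a point or a joint stands for the part that bears it (a point fixed in the world has none). Each returns a list of dicts, best first, with "p" (0 to 1); they miss things now and then, are a little off and sometimes report something else, mostly with a low value. They report only what shows in the picture. A call takes as long as a camera call.
- trace(camera, target): "pixels" (384x512 bool, what is visible of it) and "extent" ([left, top, width, height] in pixels, round what is visible of it).
- tip_of(camera, target): "uv" ([column, row] in pixels: a listed point, or the origin of a listed thing).
The state is a dict: "time": time; "joints": joint angles; "qvel": joint speeds; "joint_efforts": joint torques, N m; "tool_pos": TCP position; "tool_rot": TCP orientation; "wrist_force": force on the tool from outside, world axes, zero at the start; "ft_torque": the same for the moment, N m; "grip_width": finger opening in mm; "grip_force": force on a finger pad.
Only numpy, scipy, OpenCV 4.12 (cv2) and the standard library are available. Lean on these libraries where they do the work, as an engineer would, in place of code of your own. Each camera call takes 0.05 s, during which the arm holds its last target. There are 200 camera calls.

TASK

On the bottle clamp, first swing the flat force lever round until its tip points at the setting tab on the arc, and leave it there. Then take the clamp's handle bar, pull the spring-loaded jaw out until its pointer is level with the fin of the rider on the side scale, and finish while holding it there with the gripper still on the handle, so that I can stand a bottle in: do not let go. Leave the tab, the rider and the bottles and other things around as they are.

Things in the scene. Friction and masses are not known exactly. Their poses are not given: they have to be found in the camera images.
- clamp: Bottle clamp, a white-painted base plate (330 x 170 mm, 20 mm thick, with a side wing on its +y side) fixed to the table. Origin on the table under the plate, on the jaw's centre line. Its +x runs along the jaw's travel from the handle towards the fixed V jaw, +y towards the wing with the force lever, z up. Its fixed jaw and the moving jaw reach 95 mm above the table.
- jaw: The moving spring jaw with its slide and handle. Origin as clamp's when shut (the start). It slides along the clamp's -x when pulled, up to 95 mm; a spring pulls it back with about 5 N when shut and 11 N at 75 mm; let go, it snaps shut. All of it under the handle bar is at most 43 mm above the table.
- grip (a point): Middle of the jaw's handle, a black cross bar on two steel legs at the end away from the fixed jaw; 85 mm above the table; moves with the jaw; when shut it is 30 mm to -x of the clamp's origin. The bar is 14 mm thick along the clamp's x, 76 mm long along its y, 22 mm high; the legs are 31 mm either side of the middle. Take it from above, fingers before and behind the bar.
- pointer (a point): Tip of the thin steel pointer (5 mm wide) that sticks out of the moving jaw to the clamp's -y side, 46 mm above the table. Moves with the jaw.
- mark (a point): Inner end of the steel fin (4 mm wide) on top of the small aluminium rider on the scale rail at the clamp's -y side, 46 mm above the table. The jaw is at the mark when pointer and fin have the same place along the clamp's x; they pass 7 mm apart sideways. The mark lies 35 to 75 mm from the shut pointer, to the clamp's -x.
- lever (a joint): Angle of the force lever in rad, positive counter-clockwise from above; at 0 the lever points along the clamp's -x from its pivot. Range -0.9 to 0.9. Stiff: it stays where it is left (1.5 N at the knob moves it).
- lever_pivot (a point): Pivot axis (vertical) of the force lever, on the clamp's wing, 180 mm to +y of the clamp's origin, 40 mm above the table. The lever is a flat steel bar 14 mm wide, lying level, turning in the horizontal plane.
- knob (a point): Grip point of the lever's upright black round knob, 20 mm in diameter, 80 mm from the pivot, standing from 44 to 100 mm above the table; this point is on its axis 86 mm above the table. Gripped from above it is led round the pivot.
- lever_tip (a point): Narrow tip of the force lever, 112 mm from the pivot, 40 mm above the table. Its x axis lies along the lever, from the tip to the pivot.
- tab (a point): Inner end of the ridge on the setting tab, a small aluminium block with a 4 mm steel ridge, 121 mm from the lever's pivot on the arc, 40 mm above the table. Its x axis lies along the line from the tab to the pivot. The lever is set when it points at this.
- flask: Bystander: aluminium bottle, 68 mm across, 170 mm high, standing on the table at the clamp's -y side. Origin under it.
- refill: Bystander: white plastic bottle, 56 mm across, 140 mm high, standing near the flask. Origin under it.
- jar: Bystander: low amber jar, 52 mm across, 55 mm high, beyond the lever. Origin under it.
- sprayer: Bystander: brass spray collar, 34 mm across, 28 mm high, standing loose on the clamp's plate between jaw and lever. Origin under it.
- captray: Bystander: grey open tray 90 x 120 x 30 mm on the table at the clamp's -y side. Origin under it.
- cap: Bystander: black cap, 28 mm across, 16 mm high, in the tray. Origin under it.
- pen: Bystander: blue pen 140 mm long, 10 mm thick, lying on the table at the clamp's +y side. Origin under its middle.

How it is judged:
By the outcome, as a careful person would: the job done as asked, in the order asked, and still so for the second after the job is handed in, while the arm keeps its last pose, push and grip.
It also fails if it takes over 45 s, if anything falls off the work surface, if the arm or the gripper's body presses on something with over 40 N, if the wrist force passes 120 N, or if a joint passes its speed limit or range.

## Working session

There is one attempt and no reset: what is moved stays moved. The work goes in short steps, Python scripts to look and compute and a tool call to move; the robot and the scene stay as the last step left them, time stands still between calls to the robot, and variables do not carry over. Pictures are saved under pics/ and viewed, at most 10 in all, crops included, and the job is handed in when it is done.

Besides the shell and the picture viewer there is one more tool, called after "Call:" as name([rows], argument=value, ...), one row to a line, values as JSON. drive_tool: Moves the arm, as the interface text tells. Its arguments: {"type":"object","properties":{"increments":{"type":"array"},"fingers":{"type":"number"},"force":{"type":"number"}},"required":["increments"]}

```bash
mkdir -p pics; cat > h.py <<'E'
from plant import *
import numpy as np, cv2
def ray(cam,uv,z):
    c=calibration(cam);V=np.array(c["view"]);R=V[:3,:3];t=V[:3,3]
    o=-R.T@t;d=R.T@np.array([(uv[0]-c["cx"])/c["fx"],(uv[1]-c["cy"])/c["fy"],1])
    return o+d*(z-o[2])/d[2]
E
python3 - <<'E'
from h import *
ims=[]
for c in("scene","top"):
    im,d=read_camera(c);cv2.imwrite(f"pics/{c}0.png",cv2.resize(im,(800,600)))
    for n,z in dict(grip=85,pointer=46,mark=46,lever_pivot=40,knob=86,lever_tip=40,tab=40,clamp=0,sprayer=20,jar=0,flask=0).items():
        for r in tip_of(c,n)[:2]:
            print(c,n,round(r["p"],2),np.round(r["uv"],1),np.round(ray(c,r["uv"],z),1))
s=state();print(s)
E
```

```text
scene grip 0.82 [240.2 167.2] [556.5 -65.7  85. ]
scene pointer 0.74 [197.7 192.8] [ 666.5 -127.8   46. ]
scene pointer 0.6 [197.5 131. ] [ 494.7 -270.9   46. ]
scene mark 0.57 [212.4 171. ] [ 586.8 -141.3   46. ]
scene lever_pivot 0.66 [287.  216.8] [592.1 108.   40. ]
scene lever_pivot 0.33 [264.6 238.5] [677.3  97.1  40. ]
scene knob 0.87 [321.9 203.1] [533.8 173.1  86. ]
scene knob 0.72 [232.1 195. ] [641.2 -28.3  86. ]
scene lever_tip 0.61 [330.9 210.1] [510.6 190.8  40. ]
scene tab 0.46 [288.2 181. ] [494.2  47.5  40. ]
scene clamp 0.66 [234.9 194. ] [589.5 -65.4   0. ]
scene sprayer 0.7 [257.8 195.8] [569.7  -0.9  20. ]
scene sprayer 0.48 [198.  131.2] [ 477.8 -287.3   20. ]
scene jar 0.81 [264.2 239. ] [660.7  83.5   0. ]
scene flask 0.89 [200.4 127.3] [ 448.3 -305.5    0. ]
top grip 0.45 [296.9 206.2] [579.1 -62.1  85. ]
top pointer 0.96 [325.2 180.6] [ 649.4 -127.2   46. ]
top mark 0.57 [324.7 207.4] [ 587.2 -128.    46. ]
top mark 0.26 [266.  210.6] [571.9   4.1  46. ]
top lever_pivot 0.57 [219.6 199. ] [593.4 111.2  40. ]
top knob 0.74 [191.6 221.2] [532.4 164.1  86. ]
to
[... 482 characters left out ...]
[ 1.02961762e+00,  2.76412397e-01, -2.64010587e-02,  1.26801113e+00,
       -1.01077589e-05,  1.46737358e+00]), 'qvel': array([-2.00265159e-04,  8.68288214e-04,  2.10532005e-05,  1.62881673e-04,
        7.57223429e-04, -1.02972888e-03]), 'joint_efforts': array([ 1.45536502e-03, -4.45494783e+01,  2.95566058e+01,  9.59590398e-04,
       -1.45752579e-04,  5.22214506e-06]), 'tool_pos': array([264.96311582, 566.04756444, 231.30508703]), 'tool_rot': array([ 3.18248898e-07,  2.17134509e-01,  9.76141693e-01, -1.50024389e-05]), 'wrist_force': array([ 0.30988619, -0.51090856,  0.06882296]), 'ft_torque': array([-0.03456145,  0.02888357, -0.03142816]), 'grip_force': 0.0, 'grip_width': 85.24594849374638}
```

```bash
python3 - <<'E'
from h import *
im,d=read_camera("top");cv2.imwrite("pics/topc.png",cv2.resize(im[150:280,150:350],(800,520),interpolation=cv2.INTER_CUBIC))
im,d=read_camera("scene");cv2.imwrite("pics/scc.png",cv2.resize(im[120:270,160:360],(800,600),interpolation=cv2.INTER_CUBIC))
E
```

```text
(no output)
```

View pics/topc.png

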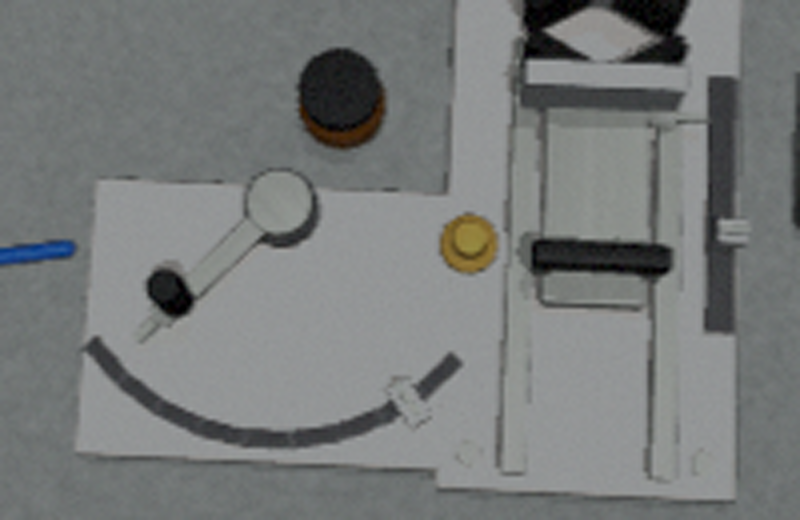

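View pics/scc.png

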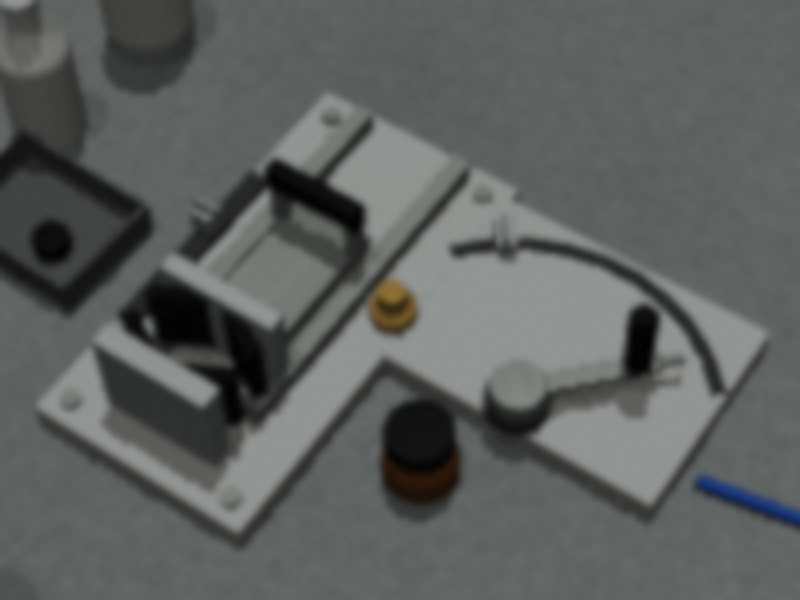

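The top crop (4x, offset 150,150) shows the pivot disc at about (281,203), the knob top at (163,285) and the lever tip at (140,337). The tab ridge's inner end is at about (393,383), the pointer tip at (703,122), the fin at (720–748,231) and the handle bar from (533,255) to (670,258). The brass collar, at (468,243), is clear of the bar. In the scene view the jaw hides the pointer, so that hit is false.

```bash
python3 - <<'E'
from h import *
f=lambda p,z:ray("top",(150+(p[0]+.5)/4-.5,150+(p[1]+.5)/4-.5),z)[:2]
for n,a,b,z in [("right",(742,0),(735,498),20),("bottom",(437,490),(735,498),20),("wingbot",(80,452),(437,470),20),("wingleft",(97,180),(80,452),20),("wingtop",(97,180),(450,192),20),("bar",(533,246),(670,250),96),("jawtop",(526,84),(688,88),95)]:
    A,B=f(a,z),f(b,z);d=B-A;print(n,A.round(1),B.round(1),np.degrees(np.arctan2(d[1],d[0])).round(1),np.linalg.norm(d).round(1))
for n,p,z in [("ptr",(703,122),46),("finin",(720,231),46),("finout",(748,231),46),("tip",(140,337),40),("tab",(393,383),40),("pivdisc",(281,200),50),("knobtop",(163,283),100)]: print(n,f(p,z).round(1))
c=calibration("top");V=np.array(c["view"]);print((-V[:3,:3].T@V[:3,3]).round(0),c["fx"])
im,d=read_camera("top")
# depth points on disc, knob
from numpy import linalg
def pt(u,v):
    z=d[v,u];p=np.array([(u-c["cx"])/c["fx"]*z,(v-c["cy"])/c["fy"]*z,z]);return (V[:3,:3].T@(p-V[:3,3])).round(1)
for u,v in[(220,200),(191,221),(297,213),(301,213),(290,213),(310,213),(201,216)]:print(u,v,pt(u,v))
# clean trace centroid
for n in("knob","grip","lever_pivot"):
    for cam in("top","scene"):
        r=trace(cam,n);
        if r: print(n,cam,round(r[0]["p"],2),r[0]["extent"],r[0]["pixels"].sum())
E
```

```text
right [ 732.5 -151.9] [ 440.6 -155.8] -179.2 292.0
bottom [435.1  12. ] [ 440.6 -155.8] -88.1 167.9
wingbot [444.3 214.8] [446.2  12.7] -89.5 202.1
wingleft [601.1 219.8] [444.3 214.8] -178.2 156.9
wingtop [601.1 219.8] [606.3  14.4] -88.6 205.4
bar [564.5 -31.6] [ 566.7 -105.3] -88.3 73.8
jawtop [654.3 -23.5] [ 657.4 -112.2] -88.0 88.8
ptr [ 650.6 -127.6]
finin [ 587.9 -139.1]
finout [ 588.8 -155. ]
tip [509.1 183.7]
tab [491.8  40.2]
pivdisc [590.1 109.6]
knobtop [532. 165.]
[ 388.   19. 1136.] 489.0782648476433
220 200 [589.9 109.5  46.9]
191 221 [530.7 163.4 100.7]
297 213 [562.  -62.   97.2]
301 213 [563.6 -71.2  90.8]
290 213 [560.8 -46.9  99.3]
310 213 [563.8 -90.   96.6]
201 216 [551.4 150.   42.5]
knob top 0.57 [185.8, 191.1, 40.4, 46.0] 543
knob scene 0.6 [279.9, 196.0, 53.2, 31.4] 415
grip top 0.61 [280.9, 157.0, 41.8, 71.5] 2128
grip scene 0.63 [196.8, 161.6, 55.5, 56.7] 1562
lever_pivot top 0.88 [185.4, 192.3, 44.4, 46.2] 505
lever_pivot scene 0.68 [280.5, 196.2, 48.9, 26.8] 387
```

Call:
drive_tool([
  {"x": -15, "y": -9, "z": 0, "spin": 2},
  {"x": -45, "y": -27, "z": 0, "spin": 5},
  {"x": -80, "y": -49, "z": 0, "spin": 10},
  {"x": -115, "y": -70, "z": 0, "spin": 15},
  {"x": -150, "y": -91, "z": 0, "spin": 17.4},
  {"x": -185, "y": -113, "z": 0, "spin": 17.4},
  {"x": -220, "y": -134, "z": 0, "spin": 17.4},
  {"x": -255, "y": -155, "z": 0, "spin": 17.4},
  {"x": -290, "y": -177, "z": 0, "spin": 17.4},
  {"x": -325, "y": -198, "z": 0, "spin": 17.4},
], fingers=60, force=40)

```text
time: 2.48
tool_pos: [476.1, 247.1, 231.6]
tool_rot: [0.0, 0.362, 0.932, 0.0]
wrist_force: [0.7, 0.5, 0.6]
grip_width: 60.1
grip_force: 0.0
```

Call:
drive_tool([
  {"x": -34, "y": -9},
  {"x": -66, "y": -17, "z": 5},
  {"x": -98.7, "y": -24.8, "z": 20},
  {"x": -98.7, "y": -24.8, "z": 50},
  {"x": -98.7, "y": -24.8, "z": 85},
  {"x": -98.7, "y": -24.8, "z": 120},
  {"x": -98.7, "y": -24.8, "z": 145},
  {"x": -98.7, "y": -24.8, "z": 160},
  {"x": -98.7, "y": -24.8, "z": 164},
  {"x": -98.7, "y": -24.8, "z": 164},
])

```text
validation failed for argument at $.in...
```

Call:
drive_tool([
  {"x": 0},
  {"x": 0},
  {"x": 0},
  {"x": 0},
  {"x": 0},
  {"x": 0},
], fingers=5, force=40)

```text
validation failed for argument at $.in...
```

All four numbers are needed in every row.

Call:
drive_tool([
  {"x": -34, "y": -9, "z": 0, "spin": 0},
  {"x": -66, "y": -17, "z": 5, "spin": 0},
  {"x": -98.7, "y": -24.8, "z": 20, "spin": 0},
  {"x": -98.7, "y": -24.8, "z": 50, "spin": 0},
  {"x": -98.7, "y": -24.8, "z": 85, "spin": 0},
  {"x": -98.7, "y": -24.8, "z": 120, "spin": 0},
  {"x": -98.7, "y": -24.8, "z": 145, "spin": 0},
  {"x": -98.7, "y": -24.8, "z": 160, "spin": 0},
  {"x": -98.7, "y": -24.8, "z": 164, "spin": 0},
  {"x": -98.7, "y": -24.8, "z": 164, "spin": 0},
])

```text
time: 3.32
tool_pos: [530.2, 163.7, 66.0]
tool_rot: [-0.001, 0.362, 0.932, -0.001]
wrist_force: [-0.2, -0.3, -0.5]
grip_width: 59.7
grip_force: 0.0
```

Call:
drive_tool([
  {"x": 0, "y": 0, "z": 0, "spin": 0},
  {"x": 0, "y": 0, "z": 0, "spin": 0},
  {"x": 0, "y": 0, "z": 0, "spin": 0},
  {"x": 0, "y": 0, "z": 0, "spin": 0},
  {"x": 0, "y": 0, "z": 0, "spin": 0},
  {"x": 0, "y": 0, "z": 0, "spin": 0},
], fingers=5, force=40)

```text
time: 3.82
tool_pos: [532.8, 164.3, 69.1]
tool_rot: [0.001, 0.362, 0.932, 0.001]
wrist_force: [-1.2, 0.8, 6.4]
grip_width: 19.2
grip_force: 39.1
```

Call:
drive_tool([
  {"x": -0.1, "y": -4.2, "z": 0, "spin": -3},
  {"x": -1, "y": -12.5, "z": 0, "spin": -9},
  {"x": -3.1, "y": -22.1, "z": 0, "spin": -16},
  {"x": -6.4, "y": -31.3, "z": 0, "spin": -23},
  {"x": -10.7, "y": -40, "z": 0, "spin": -30},
  {"x": -16.1, "y": -48.1, "z": 0, "spin": -37},
  {"x": -22.5, "y": -55.6, "z": 0, "spin": -44},
  {"x": -29.7, "y": -62.2, "z": 0, "spin": -51},
  {"x": -35.3, "y": -66.3, "z": 0, "spin": -56},
  {"x": -40, "y": -69.3, "z": 0, "spin": -60},
])

```text
time: 4.65
tool_pos: [516.5, 87.7, 69.2]
tool_rot: [0.003, -0.155, 0.988, 0.002]
wrist_force: [3.0, 7.5, 3.0]
grip_width: 18.7
grip_force: 39.2
```

```bash
python3 - <<'E'
from h import *
for c in("scene","top"):
    im,d=read_camera(c)
    for n,z in dict(knob=86,lever_tip=40,tab=40,lever_pivot=40).items():
        for r in tip_of(c,n)[:2]:print(c,n,round(r["p"],2),np.round(r["uv"],1),np.round(ray(c,r["uv"],z),1))
    if c=="top":a=cv2.resize(im[180:270,170:290],(800,600),interpolation=cv2.INTER_CUBIC);cv2.imwrite("pics/t2.png",a)
s=state();print(s["tool_pos"],s["wrist_force"],s["time"])
E
```

```text
scene knob 0.59 [296.1 181.1] [512.2  82.4  86. ]
scene lever_tip 0.73 [301.3 182.5] [478.4  79.6  40. ]
scene tab 0.63 [263.2 237.9] [677.9  93.2  40. ]
scene tab 0.56 [287.8 178.5] [487.7  42.   40. ]
scene lever_pivot 0.72 [287.8 218.4] [595.  112.4  40. ]
top lever_tip 0.5 [400.2 267.1] [ 463.8 -300.4   40. ]
top lever_tip 0.42 [143.5 214.3] [547.9 280.6  40. ]
top tab 0.63 [244.6 245.4] [491.3  47.5  40. ]
[516.610347    87.51668806  69.14684605] [1.86915285 4.9718489  5.79375368] 5.15
```

View pics/t2.png

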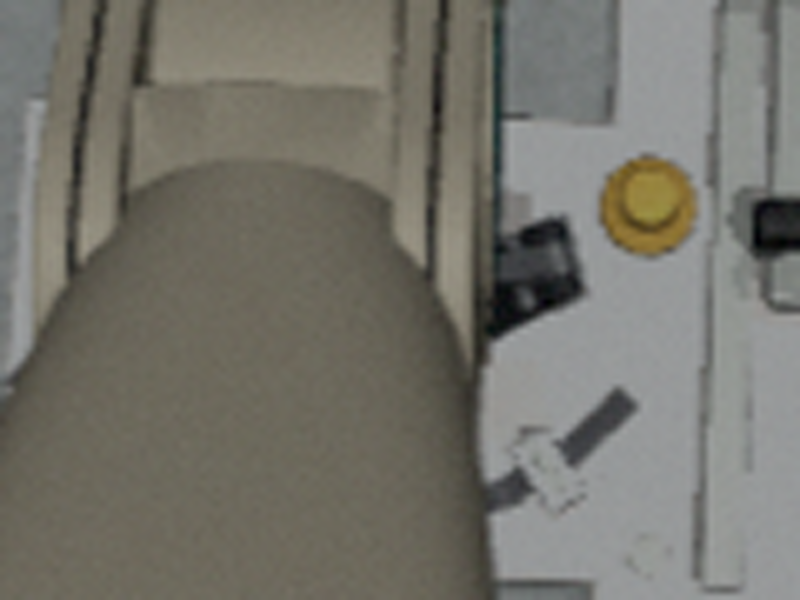

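Call:
drive_tool([
  {"x": -0.2, "y": -5.6, "z": 0, "spin": -4},
  {"x": -1.4, "y": -15, "z": 0, "spin": -10.8},
  {"x": -3, "y": -21.5, "z": 0, "spin": -15.6},
  {"x": -3.8, "y": -24.3, "z": 0, "spin": -17.7},
  {"x": -3.8, "y": -24.3, "z": 0, "spin": -17.7},
  {"x": -3.8, "y": -24.3, "z": 0, "spin": -17.7},
])

```text
time: 5.65
tool_pos: [527.8, 66.1, 69.1]
tool_rot: [0.003, -0.303, 0.953, 0.002]
wrist_force: [1.9, 6.1, 4.2]
grip_width: 19.2
grip_force: 39.2
```

```bash
python3 - <<'E'
from h import *
for c in("scene",):
    im,d=read_camera(c)
    for n,z in dict(knob=86,lever_tip=40,tab=40,lever_pivot=40).items():
        for r in tip_of(c,n)[:2]:print(c,n,round(r["p"],2),np.round(r["uv"],1),np.round(ray(c,r["uv"],z),1))
    a=cv2.resize(im[160:235,240:340],(800,600),interpolation=cv2.INTER_CUBIC);cv2.imwrite("pics/s3.png",a)
s=state();print(s["tool_pos"],s["wrist_force"],s["time"])
E
```

```text
scene knob 0.79 [286.5 184.5] [535.4  67.9  86. ]
scene knob 0.25 [287.  216.4] [616.2 122.5  86. ]
scene lever_tip 0.69 [288.6 182.5] [497.8  51.2  40. ]
scene lever_pivot 0.6 [286.9 218.9] [597.6 111.3  40. ]
[527.79133839  66.09479057  69.14188998] [1.2752661  6.62711919 4.54708637] 5.9
```

View pics/s3.png

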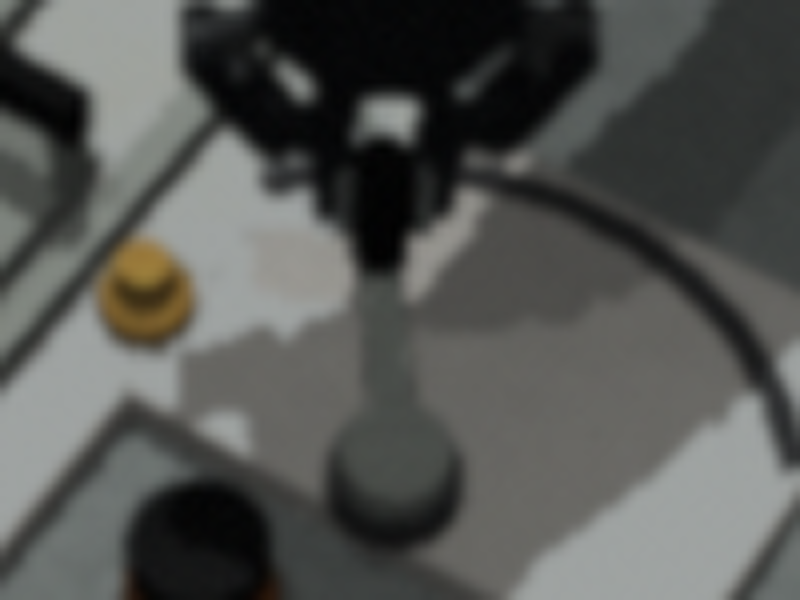

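Call:
drive_tool([
  {"x": 0, "y": 0, "z": 0, "spin": 0},
  {"x": 0, "y": 0, "z": 0, "spin": 0},
  {"x": 0, "y": 0, "z": 0, "spin": 0},
  {"x": 0, "y": 0, "z": -10, "spin": 0},
  {"x": 0, "y": 0, "z": -40, "spin": 0},
  {"x": 0, "y": 0, "z": -75, "spin": 0},
  {"x": 0, "y": 0, "z": -110, "spin": 0},
  {"x": 0, "y": 0, "z": -140, "spin": 0},
  {"x": 0, "y": 0, "z": -160, "spin": 0},
  {"x": 0, "y": 0, "z": -165, "spin": 0},
], fingers=60)

```text
time: 6.73
tool_pos: [527.5, 63.6, 237.5]
tool_rot: [0.004, -0.302, 0.953, -0.001]
wrist_force: [0.0, 0.3, -0.2]
grip_width: 60.2
grip_force: 0.0
```

Call:
drive_tool([
  {"x": 10, "y": -16, "z": 0, "spin": -4},
  {"x": 25, "y": -40, "z": 0, "spin": -11},
  {"x": 43, "y": -70, "z": 0, "spin": -18},
  {"x": 61, "y": -98, "z": 0, "spin": -25},
  {"x": 79, "y": -127, "z": 0, "spin": -32},
  {"x": 97, "y": -156, "z": 0, "spin": -39},
  {"x": 115, "y": -185, "z": 0, "spin": -46},
  {"x": 130, "y": -209, "z": 0, "spin": -52},
  {"x": 139.6, "y": -224.1, "z": 0, "spin": -56.4},
  {"x": 139.6, "y": -224.1, "z": 0, "spin": -56.4},
])

```text
time: 7.57
tool_pos: [539.6, -203.2, 231.0]
tool_rot: [0.001, 0.716, -0.698, -0.0]
wrist_force: [0.2, -0.6, -0.1]
grip_width: 59.9
grip_force: 0.0
```

```bash
python3 - <<'E'
from h import *
for c in("scene","top"):
    im,d=read_camera(c)
    for n,z in dict(knob=86,lever_tip=40,tab=40,lever_pivot=40,pointer=46,mark=46).items():
        for r in tip_of(c,n)[:2]:print(c,n,round(r["p"],2),np.round(r["uv"],1),np.round(ray(c,r["uv"],z),1))
    b=im[190:265,190:290] if c=="top" else im[165:225,260:340]
    cv2.imwrite(f"pics/{c}4.png",cv2.resize(b,(800,600),interpolation=cv2.INTER_CUBIC))
s=state();print(s["tool_pos"],s["tool_rot"],s["time"])
E
```

```text
scene knob 0.87 [286.1 180.9] [526.3  60.7  86. ]
scene knob 0.23 [358.6 252.2] [604.4 314.7  86. ]
scene lever_tip 0.75 [240.6 170.8] [538.9 -80.6  40. ]
scene lever_tip 0.68 [286.9 182.9] [501.5  48.1  40. ]
scene tab 0.46 [287.9 179.4] [490.1  43.9  40. ]
scene lever_pivot 0.85 [289.1 219.6] [596.2 117.2  40. ]
scene lever_pivot 0.44 [171.8 149.8] [ 588.8 -289.6   40. ]
scene pointer 0.93 [199.7 191.5] [ 660.2 -126.1   46. ]
scene mark 0.46 [213.2 171.7] [ 587.4 -138.    46. ]
top knob 0.6 [237.3 226.9] [525.9  64.6  86. ]
top knob 0.48 [237.1 178.9] [632.1  72.1  86. ]
top lever_tip 0.83 [248.5 242.6] [498.1  39.2  40. ]
top tab 0.44 [247.4 245. ] [492.6  41.3  40. ]
top pointer 0.68 [327.3 181.3] [ 648.1 -132.1   46. ]
top mark 0.55 [330.5 209.2] [ 583.8 -141.2   46. ]
[ 540.2750615  -199.49782645  232.399394  ] [-1.40596812e-05  7.17121499e-01 -6.96948171e-01  5.69009924e-05] 8.2667
```

View pics/top4.png

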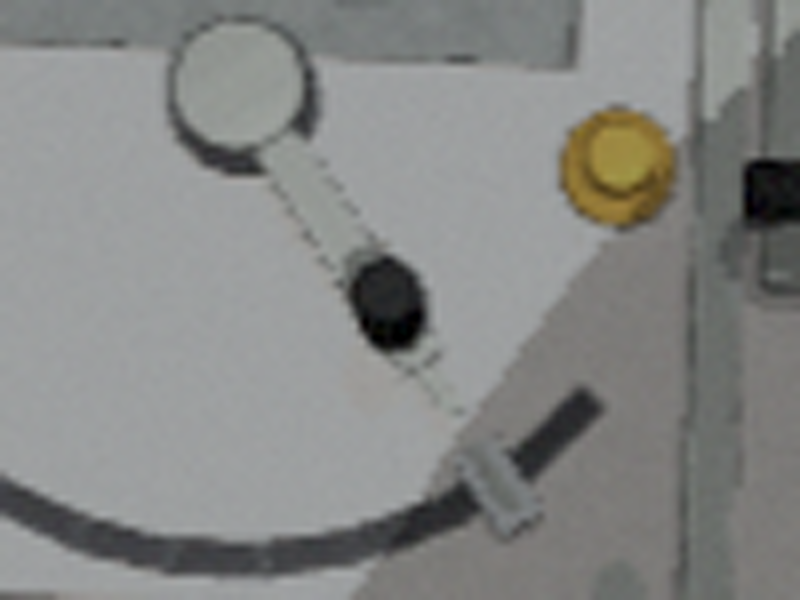

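View pics/scene4.png

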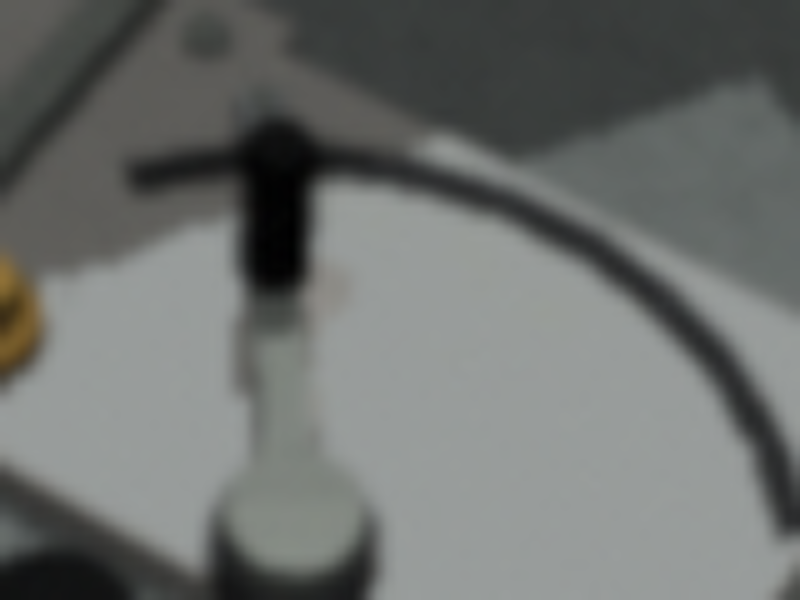

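The lever's tip, at about (462,412) in the 8x top crop, now points at the tab block around (500,485). I'll check the remaining angle on a picture unwrapped about the pivot.

```bash
cat > polar.py <<'E'
from h import *
def polar(cam,im,piv=(590.3,109.8),z=40,a=np.arange(195,235,.1),r=np.arange(20,150,.433)):
    c=calibration(cam);V=np.array(c["view"])
    A,Rr=np.meshgrid(np.radians(a),r)
    P=np.stack([piv[0]+Rr*np.cos(A),piv[1]+Rr*np.sin(A),np.full(A.shape,z)],-1)@V[:3,:3].T+V[:3,3]
    u=P[...,0]/P[...,2]*c["fx"]+c["cx"];v=P[...,1]/P[...,2]*c["fy"]+c["cy"]
    return cv2.remap(im,u.astype(np.float32),v.astype(np.float32),cv2.INTER_CUBIC)
E
python3 - <<'E'
from polar import *
ims=[read_camera("top")[0].astype(np.float32) for _ in range(6)]
im=np.mean(ims,0).astype(np.uint8)
# pivot from disc: fit by network trace
p=polar("top",im);p=cv2.convertScaleAbs(p,alpha=1.5,beta=-60)
p=cv2.resize(p,(800,600))
for k in range(195,235,5):cv2.putText(p,str(k),((k-195)*20,12),0,.4,(0,0,255));cv2.line(p,((k-195)*20,14),((k-195)*20,24),(0,0,255))
for r in range(30,150,20):cv2.putText(p,str(r),(0,int((r-20)/130*600)),0,.4,(0,0,255))
cv2.imwrite("pics/pol.png",p)
g=cv2.cvtColor(im[195:208,205:235],cv2.COLOR_BGR2GRAY);
E
```

```text
(no output)
```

View pics/pol.png

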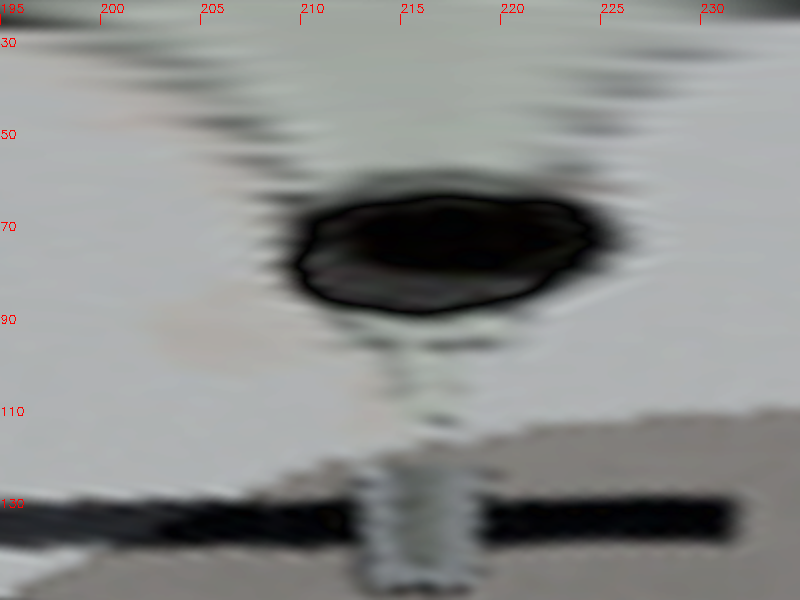

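The lever axis sits at about 216.5° and the ridge at about 216.1°, so the lever is set to within measuring error. Next is the handle.

Call:
drive_tool([
  {"x": -20, "y": -5, "z": 0, "spin": 0},
  {"x": -55, "y": -13, "z": 0, "spin": 0},
  {"x": -92, "y": -21, "z": 0, "spin": 0},
  {"x": -120, "y": -27, "z": 0, "spin": 0},
  {"x": -128.7, "y": -29, "z": 5, "spin": 0},
  {"x": -128.7, "y": -29, "z": 35, "spin": 0},
  {"x": -128.7, "y": -29, "z": 75, "spin": 0},
  {"x": -128.7, "y": -29, "z": 115, "spin": 0},
  {"x": -128.7, "y": -29, "z": 150, "spin": 0},
  {"x": -128.7, "y": -29, "z": 166, "spin": 0},
])

```text
time: 9.4
tool_pos: [561.6, -69.8, 61.2]
tool_rot: [0.002, 0.717, -0.697, -0.003]
wrist_force: [-1.1, 0.6, 0.5]
grip_width: 60.2
grip_force: 0.0
```

Call:
drive_tool([
  {"x": 0, "y": 0, "z": 0, "spin": 0},
  {"x": 0, "y": 0, "z": 0, "spin": 0},
  {"x": 0, "y": 0, "z": 0, "spin": 0},
  {"x": 0, "y": 0, "z": 0, "spin": 0},
  {"x": 0, "y": 0, "z": 0, "spin": 0},
  {"x": 0, "y": 0, "z": 0, "spin": 0},
  {"x": 0, "y": 0, "z": 0, "spin": 0},
  {"x": 0, "y": 0, "z": 0, "spin": 0},
], fingers=2, force=80)

```text
time: 10.07
tool_pos: [561.6, -71.0, 67.8]
tool_rot: [0.003, 0.716, -0.698, -0.002]
wrist_force: [-11.9, -2.0, 5.9]
grip_width: 12.9
grip_force: 80.8
```

Call:
drive_tool([
  {"x": 0, "y": 3, "z": 0, "spin": 0},
  {"x": 0, "y": 11, "z": 0, "spin": 0},
  {"x": 0, "y": 21, "z": 0, "spin": 0},
  {"x": 0, "y": 31, "z": 0, "spin": 0},
  {"x": 0, "y": 41, "z": 0, "spin": 0},
  {"x": 0, "y": 51, "z": 0, "spin": 0},
  {"x": 0, "y": 60, "z": 0, "spin": 0},
  {"x": 0, "y": 66, "z": 0, "spin": 0},
  {"x": 0, "y": 68, "z": 0, "spin": 0},
  {"x": 0, "y": 68, "z": 0, "spin": 0},
])

```text
time: 10.9
tool_pos: [501.4, -71.9, 67.9]
tool_rot: [-0.004, 0.717, -0.697, 0.003]
wrist_force: [9.0, 3.9, -11.4]
grip_width: 12.8
grip_force: 79.4
```

```bash
python3 - <<'E'
from h import *
for c in("scene","top"):
    im,d=read_camera(c)
    for n in("pointer","mark"):
        for r in tip_of(c,n)[:2]:print(c,n,round(r["p"],2),np.round(r["uv"],1),np.round(ray(c,r["uv"],46),1))
    b=im[195:225,305:345] if c=="top" else im[155:200,190:250]
    if c=="top":cv2.imwrite("pics/top5a.png",cv2.resize(b,(800,600),interpolation=cv2.INTER_CUBIC))
    else: cv2.imwrite("pics/sc5.png",cv2.resize(b,(800,600),interpolation=cv2.INTER_CUBIC))
s=state();print(s["tool_pos"],s["wrist_force"],s["grip_width"],s["time"])
E
```

```text
scene pointer 0.92 [211.9 176.7] [ 603.  -130.1   46. ]
scene pointer 0.43 [288.9 183.2] [503.1  55.5  46. ]
scene mark 0.61 [210.  168.1] [ 582.5 -153.2   46. ]
[501.98093566 -71.85380736  67.86194827] [  8.18409781   3.6574875  -11.19726879] 12.509105787900053 11.2
```

View pics/sc5.png

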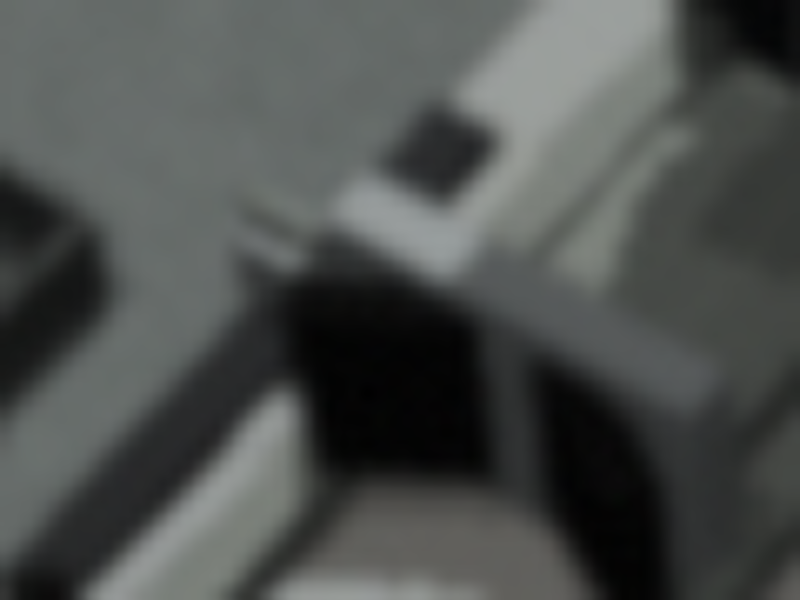

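The jaw's side hides the pointer in the scene view; only the fin shows, at about (270,235) in the crop. I'll check the top view.

View pics/top5a.png

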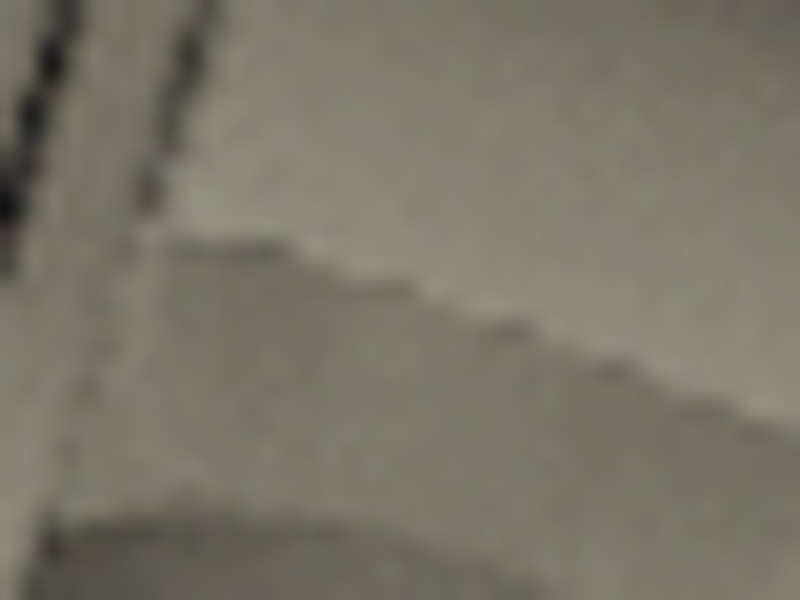

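```bash
python3 - <<'E'
from h import *
g=cv2.cvtColor(cv2.imread("pics/topc.png"),cv2.COLOR_BGR2GRAY).astype(float)
# pixel rows in original sampling
for n,cols,rows in[("ptr",(692,700),range(98,150,4)),("ptr",(680,690),range(98,150,4)),("fin",(716,722),range(206,256,4)),("fin",(724,732),range(206,256,4)),("fin",(736,746),range(206,256,4))]:
    print(n,cols,[(r,int(g[r:r+4,cols[0]:cols[1]].mean())) for r in rows])
b=cv2.imread("pics/topc.png")[90:270,640:800];cv2.imwrite("pics/last.png",cv2.resize(b,(530,596),interpolation=cv2.INTER_CUBIC))
f=lambda p,z:ray("top",(150+(p[0]+.5)/4-.5,150+(p[1]+.5)/4-.5),z)[:2]
print(f((703,100),46),f((703,104),46),f((725,231),40),f((725,231),46))
E
```

```text
ptr (692, 700) [(98, 148), (102, 149), (106, 150), (110, 146), (114, 140), (118, 115), (122, 123), (126, 151), (130, 147), (134, 145), (138, 146), (142, 149), (146, 149)]
ptr (680, 690) [(98, 129), (102, 138), (106, 144), (110, 140), (114, 137), (118, 109), (122, 114), (126, 147), (130, 144), (134, 143), (138, 144), (142, 145), (146, 145)]
fin (716, 722) [(206, 62), (210, 62), (214, 63), (218, 91), (222, 109), (226, 96), (230, 92), (234, 107), (238, 93), (242, 62), (246, 54), (250, 56), (254, 61)]
fin (724, 732) [(206, 59), (210, 60), (214, 63), (218, 114), (222, 151), (226, 141), (230, 122), (234, 129), (238, 135), (242, 85), (246, 54), (250, 52), (254, 58)]
fin (736, 746) [(206, 116), (210, 117), (214, 110), (218, 128), (222, 141), (226, 136), (230, 123), (234, 128), (238, 140), (242, 97), (246, 92), (250, 116), (254, 114)]
[ 663.51504315 -127.2124337 ] [ 661.15696605 -127.28475819] [ 589.1584936  -142.85712144] [ 588.057681   -141.97326801]
```

View pics/last.png

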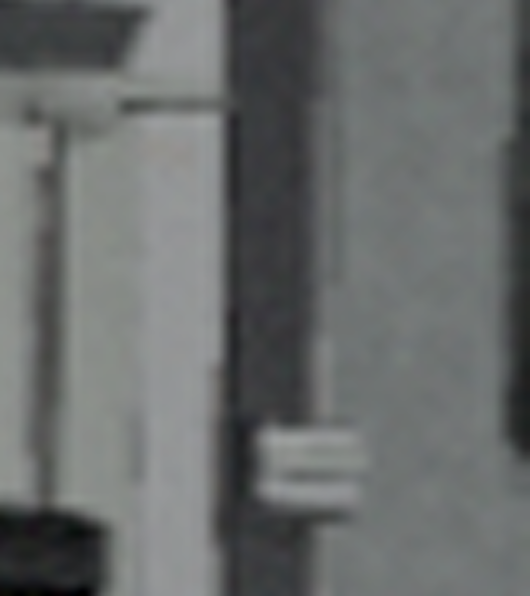

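The top view shows the pointer as a dark line at crop row 121, probably its shaded side face. The rider has a similar dark line at row 231. I'll resolve the steel tops against the dark rail edge.

```bash
python3 - <<'E'
from h import *
g=cv2.cvtColor(cv2.imread("pics/topc.png"),cv2.COLOR_BGR2GRAY).astype(int)
for c in range(700,720,2): print(c,g[92:150:3,c].tolist())
print("hsv ptr/plate",cv2.imread("pics/topc.png")[[96,102,108,112,114,116,120,134,140],696].tolist())
for c in (719,724,730,738): print(c,g[210:250:2,c].tolist())
print(cv2.imread("pics/topc.png")[212:248:3,730].tolist())
E
```

```text
700 [149, 149, 151, 153, 152, 151, 150, 146, 143, 121, 109, 149, 156, 151, 149, 150, 150, 151, 151, 151]
702 [147, 147, 149, 150, 149, 147, 147, 144, 141, 121, 109, 147, 154, 149, 148, 149, 148, 147, 147, 148]
704 [144, 145, 146, 146, 145, 145, 144, 142, 138, 117, 106, 143, 149, 146, 148, 147, 146, 145, 145, 145]
706 [122, 123, 124, 124, 124, 123, 121, 121, 119, 105, 95, 118, 121, 120, 122, 121, 121, 120, 119, 120]
708 [84, 89, 88, 89, 90, 88, 85, 85, 89, 88, 82, 77, 75, 76, 76, 74, 75, 76, 76, 76]
710 [54, 60, 58, 60, 61, 59, 57, 57, 64, 71, 68, 47, 43, 44, 43, 42, 44, 44, 44, 45]
712 [56, 57, 54, 58, 58, 56, 56, 55, 59, 64, 63, 52, 51, 51, 49, 50, 50, 50, 49, 50]
714 [60, 58, 56, 61, 59, 57, 58, 57, 58, 60, 60, 60, 61, 60, 59, 61, 60, 59, 59, 60]
716 [58, 56, 57, 62, 59, 56, 56, 55, 57, 59, 60, 60, 60, 61, 60, 60, 59, 59, 59, 62]
718 [57, 56, 59, 62, 59, 56, 55, 54, 57, 60, 61, 59, 60, 60, 60, 58, 58, 59, 60, 62]
hsv ptr/plate [[148, 149, 145], [151, 149, 148], [151, 150, 149], [145, 147, 143], [140, 144, 139], [139, 142, 137], [106, 109, 106], [145, 145, 146], [145, 147, 147]]
719 [63, 61, 63, 65, 81, 108, 125, 119, 109, 103, 100, 101, 108, 122, 119, 95, 70, 62, 58, 53]
724 [59, 58, 63, 67, 91, 129, 156, 151, 142, 140, 135, 126, 126, 143, 146, 125, 95, 75, 60, 57]
730 [67, 64, 64, 64, 86, 126, 155, 150, 142, 144, 135, 110, 105, 133, 150, 138, 109, 81, 56, 49]
738 [126, 126, 122, 113, 115, 135, 148, 139, 131, 138, 135, 115, 111, 132, 147, 142, 119, 84, 71, 95]
[[65, 64, 64], [64, 64, 63], [85, 87, 84], [144, 145, 141], [149, 151, 148], [140, 144, 141], [133, 136, 133], [103, 104, 101], [133, 134, 131], [147, 147, 144], [110, 110, 107], [69, 69, 66]]
```

Call:
drive_tool([
  {"x": 0, "y": 1.5, "z": 0, "spin": 0},
  {"x": 0, "y": 3, "z": 0, "spin": 0},
  {"x": 0, "y": 4.2, "z": 0, "spin": 0},
  {"x": 0, "y": 4.2, "z": 0, "spin": 0},
  {"x": 0, "y": 4.2, "z": 0, "spin": 0},
  {"x": 0, "y": 4.2, "z": 0, "spin": 0},
])

```text
time: 11.7
tool_pos: [498.0, -71.9, 67.9]
tool_rot: [-0.004, 0.717, -0.697, 0.003]
wrist_force: [9.6, 3.1, -9.7]
grip_width: 12.8
grip_force: 79.4
```

```bash
python3 - <<'E'
from h import *
from scipy.spatial.transform import Rotation as R
for i in range(6):
    im,d=read_camera("scene");s=state();q=s["tool_rot"];r=R.from_quat([q[1],q[2],q[3],q[0]])
    print(s["tool_pos"].round(2),(s["tool_pos"]-19*r.as_matrix()[:,2]).round(2),s["wrist_force"].round(1),round(s["time"],2))
q=[.003,.716,-.698,-.002];r=R.from_quat([q[1],q[2],q[3],q[0]]);print("shut grasp",np.array([561.6,-71,67.8])-19*r.as_matrix()[:,2])
# jaw motion in the scene picture: jaw plate top corners via depth
c=calibration("scene");V=np.array(c["view"])
vv,uu=np.mgrid[0:384,0:512];P=np.stack([(uu-c["cx"])/c["fx"]*d,(vv-c["cy"])/c["fy"]*d,d],-1)
W=(P-V[:3,3])@V[:3,:3]
m=(d>0)&(abs(W[...,2]-95)<4)&(W[...,0]>560)&(W[...,0]<640)&(W[...,1]>-115)&(W[...,1]<-25)
print(m.sum(),np.percentile(W[m][:,0],[2,10,50,90,98]))
for n in("pointer","mark"):
    for t in tip_of("scene",n)[:1]:print(n,round(t["p"],2),ray("scene",t["uv"],46).round(1))
E
```

```text
[498.02 -71.95  67.87] [497.84 -71.99  86.87] [ 10.8   3.4 -10.5] 11.75
[497.99 -71.93  67.85] [497.81 -71.97  86.85] [  9.6   2.9 -11.8] 11.8
[498.01 -71.91  67.85] [497.82 -71.94  86.85] [  8.6   3.8 -10. ] 11.85
[498.   -71.93  67.86] [497.82 -71.96  86.86] [  9.5   3.5 -10.2] 11.9
[498.03 -71.94  67.87] [497.85 -71.98  86.87] [  9.3   4.3 -10.8] 11.95
[497.99 -71.94  67.87] [497.8  -71.97  86.86] [  8.7   3.7 -11.1] 12.0
shut grasp [561.73400502 -70.97142037  86.79950594]
149 [593.4705078  594.96608063 601.5122349  607.9348891  609.2705114 ]
pointer 0.62 [ 605.1 -120.5   46. ]
mark 0.47 [ 583.2 -138.6   46. ]
```

```bash
python3 -c "
from plant import *
print(sign_off())"
```

```text
the job is handed in; nothing more can be done
None
```

I handed the job in with the lever pointing at the tab (within about 0.5°) and the jaw held out about 64 mm, the gripper still on the handle; the arm hid the pointer from both cameras at the end, so "level with the fin" rests on distances measured earlier (good to about 1.5 mm) and was not seen directly.

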